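# Tip two drying tube racks back onto their bases

## Robot

A 6-joint arm with a two-finger parallel gripper is mounted at the origin on a cart in front of the work surface, level with it; the furniture and walls round the work are solid. World frame = base frame: x ahead of the robot, y to its left, z up, the work surface at z = 0. Lengths are in m, angles in rad, forces in N, time in s.
With the tool pointing down it reaches from about 0.35 to 0.775 m from the base axis. Payload 5.5 kg.
Tool frame: the origin (TCP) lies at the very end of the fingers, on their centre line; the grasp point (between the pads) lies 19 mm behind it (grip_point_offset is the distance from the TCP to the grasp point, in m); z points along the fingers, y is the direction in which the jaws open and shut (so a half turn about z gives the same grasp; the last joint's range is limited). The gripper opens to 85 mm and grips with 20 to 120 N. Pads are 22 mm wide; open, the fingers measure 114 mm over their backs; the gripper's body (76 mm by 85 mm) begins 54 mm behind the grasp point. The pads swing forward as they close: fully open they stand 13 mm farther back than shut.
Start: joints at [-1.362, 0.313, 0.046, 1.304, 0, 1.431], TCP at [0.197, -0.54, 0.231] pointing down, gripper open.
Joint ranges: [-2.76, 2.76], [-0.86, 1.69], [-1.03, 1.26], [-2.2, 2.34], [-1.47, 1.5], [-3.14, 3.14]. Speed limits (rad/s): [2.57, 2.57, 3.14, 3.14, 3.14, 3.14].

## Interface

Orientations are given as a unit quaternion [w, x, y, z].
In Python, from workcell import * gives the robot as it stands.
- The arm moves only by the shell command python3 -m crank 'ROWS' [OPENING] [FORCE]. ROWS is a JSON object of lists of equal length, an entry for each row: "travel": the shift along the tool's x, y, z in units of 40 mm (1.0 is 40 mm), a list of three; "turn": the turn about the tool's z in rad. In form: {"travel": [[x, y, z], ...], "turn": [turn, ...]}. A call has 1 to 5 rows; each row is the pose to reach, as a shift and turn from the pose commanded when the call began, along the tool's axes at that moment; what a row does not reach only later rows make up. A row lasts 1/12 s, in which the tool goes at most 41.7 mm and 7.16 degrees, less where a joint would pass 70% of its speed; a pose out of reach is approached as far as the arm can. A call with a gripper value outside its range is refused whole. OPENING is the finger opening in mm, from 0 to 85.4, set as the call begins (- or left out, the last holds). The fingers move at their own pace and stop on an object; FORCE is the grip in N (left out, the last holds). Time passes only in rows, so rows that repeat a pose let the fingers close. It gives the time, the measured TCP pose, the force and the opening at its end, in the units of the state.
- get_state(): the state, without advancing time (a new reading comes with each control period).
- read_camera(name): name is "scene" or "top" or "wrist"; returns a dict with "image" (384x512x3 uint8, red, green, blue), "K" (3x3 intrinsics, pixels), "R" (3x3) and "t" (3): a world point X has camera coordinates R X + t. Camera axes: x right, y down, z forward; pixel columns grow to the right and rows downward; lengths in m; the calibration is good to about 2 mm. A picture is of the moment at which its call begins. There is no depth.
- hand_in(): hands the job in, once; it reports no verdict.
The state is a dict: "clock": time; "joint_pos": joint angles; "qvel": joint speeds; "tau": joint torques, N m; "tcp_pos": TCP position; "orientation": TCP orientation; "wrist_force": force on the tool from outside, world axes, zero at the start; "ft_torque": the same for the moment, N m; "finger_gap": finger opening in m.
Only numpy, scipy, OpenCV 4.12 (cv2) and the standard library are available. Lean on these libraries where they do the work, as an engineer would, in place of code of your own. Each camera call takes 0.05 s, during which the arm holds its last target. There are 200 camera calls.

## Task

The empty moulded tube rack and the grey foam tube tray have been washed and left standing on edge to dry: the rack always has its tube holes towards you, the pitted well face of the tray may look any way. With the fingertips, push each of them over the right way so that it comes down flat on its base, holes or wells upward, close to where it stood. Only push lightly: do not pinch, lift, carry or drag them away, and do not disturb the specimen cups, the bottle or the stamp that stand around them.

Things in the scene. Friction and masses are not known exactly. Their poses are not given: they have to be found in the camera images.
- grid_rack: Empty white moulded tube rack, 108 x 242 x 72 mm along its own x, y, z, about 0.17 kg. Origin: centre of its base; own z runs from base to the top with the tube holes. It starts on a long side, 108 mm tall, z level: the hole face, 72 mm from the origin along z, looks roughly to the robot. Final: z up, origin on the worktop. Limits: origin 25 mm higher, or moved 140 mm in all (tipping takes 76).
- rack_push (a point): A point on the rack's hole face, midway along it, 99 mm above the worktop at the start (9 mm below the upper edge). The face is solid as a plate. Pushed here against the way the face looks (about 1 N), the rack turns over the lower edge of its base, below its origin, and falls onto the base by itself beyond 34 degrees. Pushed low it slides; over 25 N from the fingers fails.
- foam_tray: Grey foam tube tray, solid, 155 x 155 x 42 mm along its own x, y, z, about 0.08 kg. Origin: centre of its plain smooth base; own z runs from base to the darker, pitted face of shallow wells. It starts on an edge, 155 mm tall, z level: the well face, 42 mm from the origin along z, may look any way but right. Final: z up, origin on worktop. Limits: origin 25 mm higher, or moved 170 mm in all (tipping takes 110).
- tray_push (a point): A point on the tray's well face, midway along it, 137 mm above the worktop at the start (18 mm below the upper edge). Pushed here against the way the face looks (under 1 N), the tray turns over the lower edge of its base, below its origin, and falls onto the base by itself beyond 15 degrees. Over 25 N from the fingers fails.
- cup_near: Specimen cup with a dark red lid, 53 mm across, 59 mm high, standing loose between the two racks, nearer the robot. Origin: centre of its underside. Leave it alone.
- cup_far: Specimen cup with a white lid, 53 mm across, 59 mm high, standing loose between and beyond the two racks. Origin: centre of its underside. Leave it alone.
- bottle: Brown reagent bottle, 48 mm across, 95 mm high, standing loose at the right. Origin: centre of its underside. Leave it alone.
- stamp: Wooden rubber stamp, 52 x 26 x 72 mm high, standing loose at the left. Origin: centre of its underside. Leave it alone.
Mind the look-alikes: they are no part of the job. Several things look just like the foam_tray: the one meant starts farthest to the robot's left.

How it is judged:
By the outcome, as a careful person would: the job done as asked, in the order asked, and still so for the second after the job is handed in, with the robot touching nothing.
It also fails if it takes over 43 s, if anything falls off the work surface, if the arm or the gripper's body presses on something with over 40 N, if the wrist force passes 120 N, or if a joint passes its speed limit or range.

## Working session

There is one attempt and no reset: what is moved stays moved. The work goes in short steps, Python scripts to look and compute and a shell command to move; the robot and the scene stay as the last step left them, time stands still between calls to the robot, and variables do not carry over. Pictures are saved under pics/ and viewed, about 8 in all and at most 12, crops included, and the job is handed in when it is done.

```bash
mkdir -p pics; python3 - <<'E'
from workcell import *
import cv2,numpy as np
for n in("scene","top"):
    c=read_camera(n);cv2.imwrite(f"pics/{n}0.png",c["image"][:,:,::-1]);np.savez(f"{n}0.npz",**c)
    print(n,c["K"].round(1).tolist(),c["R"].round(3).tolist(),c["t"].round(3).tolist())
s=get_state();print(s)
E
```

```text
scene [[470.1, 0.0, 254.8], [0.0, 470.1, 192.4], [0.0, 0.0, 1.0]] [[-0.696, -0.718, -0.016], [-0.462, 0.464, -0.756], [0.55, -0.519, -0.655]] [0.438, 0.387, 1.379]
top [[428.8, 0.0, 257.2], [0.0, 428.8, 188.5], [0.0, 0.0, 1.0]] [[-0.023, -1.0, 0.016], [-0.993, 0.021, -0.117], [0.116, -0.018, -0.993]] [-0.012, 0.67, 1.552]
{'clock': 0.1, 'joint_pos': array([-1.36160834e+00,  3.13929766e-01,  4.51302322e-02,  1.30358377e+00,
        4.93390369e-05,  1.43121495e+00]), 'qvel': array([ 0.00127842, -0.00107074,  0.0021938 , -0.00020503, -0.000939  ,
       -0.00175907]), 'tau': array([ 2.56462881e-03, -4.81724167e+01,  2.99244297e+01,  1.26828934e-02,
       -1.08741776e-04, -1.13511334e-06]), 'tcp_pos': array([ 0.19642681, -0.53995383,  0.23051088]), 'orientation': array([-7.93868219e-04,  9.84833178e-01,  1.73502110e-01, -2.95594092e-06]), 'wrist_force': array([-0.2975559 ,  0.52754205, -0.17843106]), 'ft_torque': array([ 0.04634725,  0.02683027, -0.01333326]), 'finger_gap': 0.08577287007921883}
```

View pics/scene0.png

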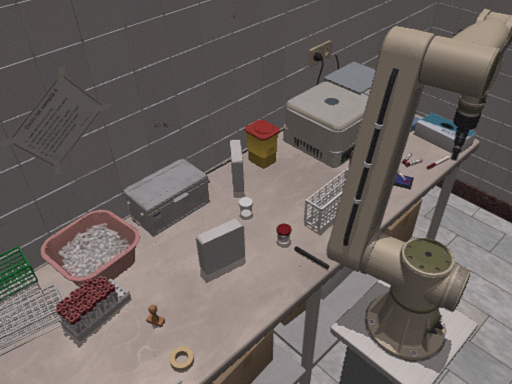

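View pics/top0.png

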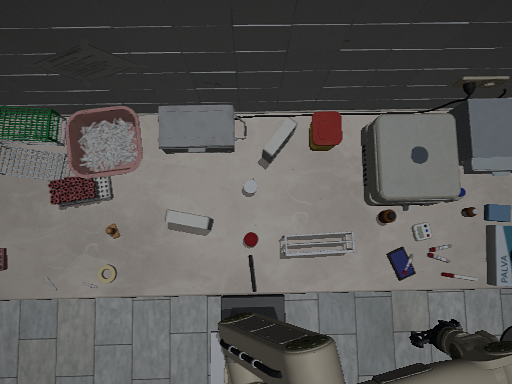

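The scene view shows two candidate foam trays: A at scene (222,248) / top (188,222), and B at scene (237,168) / top (278,140). In the top view left is +y, so A is farthest left and fits the description. The rack is at top (317,245), the red-lid cup at (251,240), the white-lid cup at (250,187), the bottle at (387,216) and the stamp at (113,231). I'll confirm in an enlarged crop.

```bash
python3 - <<'E'
import cv2,numpy as np
s=cv2.imread("pics/scene0.png")[120:290,170:370];t=cv2.imread("pics/top0.png")[105:270,150:370]
s=cv2.resize(s,(400*1,340),interpolation=cv2.INTER_CUBIC)
t=cv2.resize(t,(400,300),interpolation=cv2.INTER_CUBIC)
a=cv2.imread("pics/scene0.png")[210:285,185:260];b=cv2.imread("pics/top0.png")[200:240,155:225]
a=cv2.resize(a,(375,375),interpolation=cv2.INTER_CUBIC);b=cv2.resize(b,(420,240),interpolation=cv2.INTER_CUBIC)
t2=cv2.imread("pics/top0.png")[225:262,270:365];t2=cv2.resize(t2,(420,164))
o=np.zeros((420,800,3),np.uint8);o[:375,:375]=a;o[:240,380:800]=b;o[245:409,380:800]=t2
cv2.imwrite("pics/crop0.png",cv2.convertScaleAbs(o,alpha=1.3))
E
```

```text
(no output)
```

View pics/crop0.png

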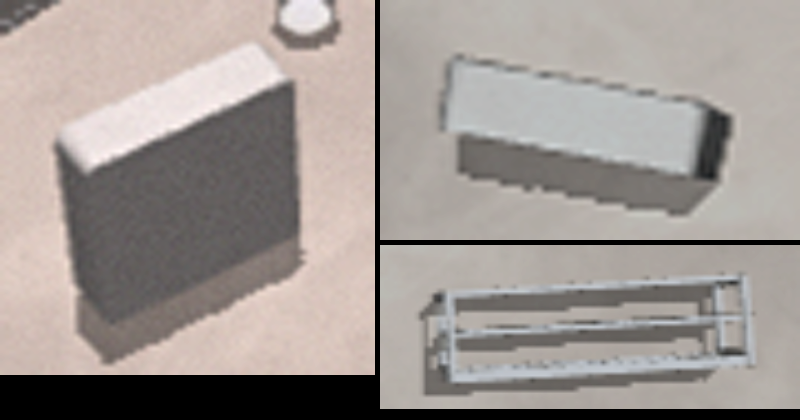

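The crop shows tray A with the face toward the robot and scene camera dark and smooth-looking. I'll stretch its contrast numerically and localise everything.

```bash
cat > h.py <<'E'
import numpy as np,cv2
def ray(c,uv,z):
    K,R,t=c["K"],c["R"],c["t"]
    d=R.T@np.linalg.inv(K)@np.array([uv[0],uv[1],1.]);o=-R.T@t
    return o+d*(z-o[2])/d[2]
def proj(c,X):
    p=c["K"]@(c["R"]@np.asarray(X)+c["t"]);return p[:2]/p[2]
def rect(c,box,z,th):
    x0,y0,x1,y1=box;g=cv2.cvtColor(c["image"],cv2.COLOR_RGB2HSV)[y0:y1,x0:x1]
    m=((g[...,1]<th[0])&(g[...,2]>th[1])).astype(np.uint8)
    if th[2]: m=cv2.morphologyEx(m,cv2.MORPH_CLOSE,np.ones((25,25)))
    cs,_=cv2.findContours(m,0,2);k=max(cs,key=cv2.contourArea)
    r=cv2.boxPoints(cv2.minAreaRect(k))+[x0,y0]
    P=np.array([ray(c,q,z) for q in r]);return r,P
E
python3 - <<'E'
from h import *
c=dict(np.load("top0.npz"));s=dict(np.load("scene0.npz"))
for n in(c,s):print("cam",(-n["R"].T@n["t"]).round(3))
print("hsv tray top/table/rack",[cv2.cvtColor(c["image"],cv2.COLOR_RGB2HSV)[v,u].tolist() for u,v in((185,218),(240,215),(281,241),(185,229))])
for nm,b,z,th in(("tray",(158,200,220,238),.155,(18,140,0)),("rack",(270,225,365,262),.108,(20,150,1))):
    r,P=rect(c,b,z,th);print(nm,r.round(1).tolist(),P[:,:2].round(3).tolist(),"ctr",P.mean(0).round(3),[np.linalg.norm(P[i]-P[i-1]).round(3) for i in(1,2)])
for nm,uv,z in(("near",(251,240),.059),("far",(250,187),.059),("bottle",(387,215),.095),("stamp",(112,229),.072),("B",(278,140),.155)):print(nm,ray(c,uv,z).round(3))
g=cv2.cvtColor(s["image"],cv2.COLOR_RGB2GRAY)
f=cv2.resize(g[215:280,190:250],(420,455),interpolation=cv2.INTER_NEAREST);f2=cv2.resize(g[135:205,225:250],(175,455),interpolation=cv2.INTER_NEAREST)
st=lambda a:cv2.convertScaleAbs(a,alpha=3.2,beta=-160)
print(g[235:262:3,205:240:3])
cv2.imwrite("pics/face.png",np.hstack([st(f),f2]))
E
```

```text
cam [0.485 0.003 1.62 ]
cam [-0.274  0.85   1.202]
hsv tray top/table/rack [[80, 5, 147], [15, 18, 140], [18, 17, 147], [13, 20, 89]]
tray [[165.0, 200.0], [219.0, 200.0], [219.0, 237.0], [165.0, 237.0]] [[0.623, 0.291], [0.619, 0.107], [0.493, 0.109], [0.497, 0.291]] ctr [0.558 0.2   0.155] [np.float64(0.184), np.float64(0.126)]
rack [[284.0, 225.0], [364.0, 225.0], [364.0, 261.0], [284.0, 261.0]] [[0.53, -0.117], [0.524, -0.399], [0.399, -0.393], [0.405, -0.113]] ctr [ 0.465 -0.255  0.108] [np.float64(0.283), np.float64(0.125)]
near [0.48  0.    0.059]
far [ 0.673 -0.     0.059]
bottle [ 0.558 -0.487  0.095]
stamp [0.531 0.496 0.072]
B [ 0.825 -0.101  0.155]
[[169 173 176 176 182 177  72  71  73  74  76  76]
 [178 177 181 138  71  74  75  70  75  73  74  70]
 [178 125  70  72  72  74  73  70  72  73  73  71]
 [ 71  78  73  71  70  71  74  75  77  70  75  75]
 [ 70  70  72  71  75  71  74  74  75  74  74  76]
 [ 74  71  72  71  75  72  75  74  74  70  70  74]
 [ 72  72  70  74  75  75  74  68  74  74  71  72]
 [ 74  72  73  72  71  77  72  77  72  77  75  74]
 [ 70  76  76  74  73  73  73  76  76  72  74  77]]
```

View pics/face.png

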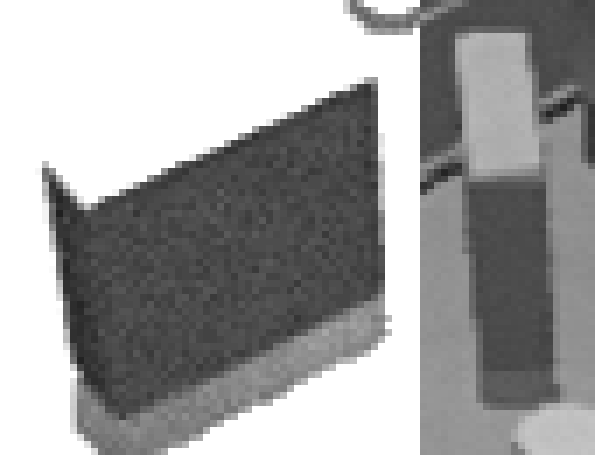

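The stretched view shows the robot-facing side of tray A as uniform, just noise with no pits. So the well face probably looks away (+x). I'll verify it from the far side with the wrist camera. Next I'll get precise poses from the corners.

```bash
python3 - <<'E'
from h import *
c=dict(np.load("top0.npz"))
g=cv2.cvtColor(c["image"],cv2.COLOR_RGB2HSV)
m=np.zeros(g.shape[:2],np.uint8);m[203:238,160:216]=((g[...,1]<12)&(g[...,2]>115))[203:238,160:216]
m=cv2.morphologyEx(m,cv2.MORPH_OPEN,np.ones((3,3)));k=max(cv2.findContours(m,0,2)[0],key=cv2.contourArea)
r=cv2.boxPoints(cv2.minAreaRect(k))
for nm,r,z in(("tray",r,.155),("tray eye",[(167.5,210),(209.2,216.3),(207,229.7),(165.5,222)],.155),("rack",[(285.2,235.9),(352.6,231.8),(353.7,251),(285.2,255.5)],.108)):
    P=np.array([ray(c,q,z) for q in r]);e=[P[i]-P[i-1] for i in(1,2)]
    print(nm,np.round(r,1).tolist(),P[:,:2].round(3).tolist(),"ctr",P.mean(0).round(3),[(np.linalg.norm(v).round(3),np.degrees(np.arctan2(v[1],v[0])).round(1)) for v in e])
E
```

```text
tray [[164.89999389648438, 221.0], [167.10000610351562, 209.3000030517578], [208.10000610351562, 217.0], [205.89999389648438, 228.6999969482422]] [[0.551, 0.291], [0.591, 0.284], [0.562, 0.145], [0.522, 0.153]] ctr [0.557 0.218 0.155] [(np.float64(0.041), np.float64(-10.5)), (np.float64(0.142), np.float64(-101.9))]
tray eye [[167.5, 210.0], [209.2, 216.3], [207.0, 229.7], [165.5, 222.0]] [[0.589, 0.283], [0.564, 0.141], [0.519, 0.149], [0.548, 0.29]] ctr [0.555 0.216 0.155] [(np.float64(0.144), np.float64(-99.8)), (np.float64(0.046), np.float64(170.1))]
rack [[285.2, 235.9], [352.6, 231.8], [353.7, 251.0], [285.2, 255.5]] [[0.492, -0.12], [0.501, -0.358], [0.434, -0.358], [0.424, -0.118]] ctr [ 0.463 -0.238  0.108] [(np.float64(0.238), np.float64(-87.8)), (np.float64(0.067), np.float64(-179.5))]
```

```bash
cat > go.py <<'E'
import sys,numpy as np
from scipy.spatial.transform import Rotation as Ro
from workcell import *
def go(p,yaw):
    s=get_state();q=s["orientation"];R=Ro.from_quat([q[1],q[2],q[3],q[0]]).as_matrix()
    d=R.T@(np.array(p)-s["tcp_pos"])/.04;y0=np.degrees(np.arctan2(R[1,0],R[0,0]))
    t=-((yaw-y0+180)%360-180)
    print("tcp",s["tcp_pos"].round(4),"yaw",y0.round(1),"F",s["wrist_force"].round(1),"t",s["clock"],"| units",d.round(2),"turn",np.radians(t).round(3))
if __name__=="__main__":
    a=[float(v) for v in sys.argv[1:]];go(a[:3],a[3])
E
python3 go.py .37 -.238 .20 2
```

```text
tcp [ 0.1964 -0.54    0.2305] yaw 20.0 F [-0.3  0.5 -0.2] t 0.1 | units [ 6.66 -5.61  0.77] turn 0.314
```

```bash
python3 -m crank '{"travel": [[0.8,-0.7,0.1],[1.6,-1.4,0.2],[2.4,-2.1,0.3],[3.2,-2.7,0.4],[4.0,-3.4,0.5]], "turn": [0.06,0.12,0.18,0.25,0.31]}' 0 20; python3 go.py .37 -.238 .20 2
```

```text
clock: 0.52
tcp_pos: [0.2996, -0.3585, 0.2109]
orientation: [-0.0, 1.0, 0.017, -0.0]
wrist_force: [1.5, 0.0, 0.6]
finger_gap: 0.0256
tcp [ 0.2996 -0.3585  0.2109] yaw 2.0 F [1.5 0.  0.6] t 0.5167 | units [ 1.86 -2.95  0.27] turn -0.0
```

```bash
python3 -m crank '{"travel": [[0.45,-0.7,0.1],[0.9,-1.4,0.2],[1.4,-2.2,0.3],[1.9,-2.95,0.3],[1.9,-2.95,0.3]], "turn": [0,0,0,0,0]}'; python3 go.py .37 -.238 .092 2; python3 - <<'E'
from workcell import *
import cv2
cv2.imwrite("pics/w1.png",read_camera("wrist")["image"][:,:,::-1])
E
```

```text
clock: 0.93
tcp_pos: [0.3719, -0.234, 0.199]
orientation: [-0.002, 1.0, 0.023, -0.0]
wrist_force: [-1.2, -0.2, 1.1]
finger_gap: 0.0002
tcp [ 0.3719 -0.234   0.199 ] yaw 2.6 F [-1.2 -0.2  1.1] t 0.9333 | units [-0.05  0.11  2.68] turn 0.01
```

View pics/w1.png

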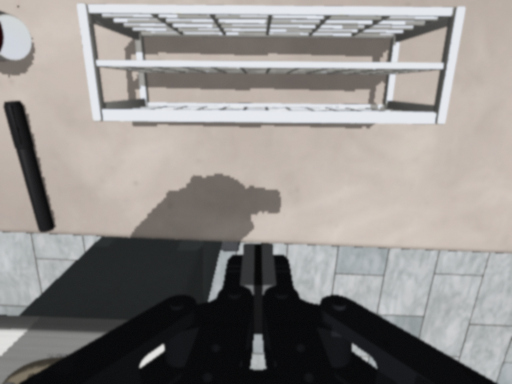

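The wrist view shows the rack spanning cols 80–465, centred on the closed fingers (col 258), with its near face at row ~117. I'll descend and push.

```bash
python3 -m crank '{"travel": [[0,0,0.8],[0,0.05,1.6],[0,0.1,2.3],[0,0.1,2.65],[0.3,0.1,2.65]], "turn": [0,0,0,0,0]}';  python3 -m crank '{"travel": [[0.2,0,0],[0.4,0,0],[0.6,0,0],[0.8,0,0],[1.0,0,0]], "turn": [0,0,0,0,0]}'; python3 go.py .427 -.238 .092 2
```

```text
clock: 1.4
tcp_pos: [0.3787, -0.2413, 0.09]
orientation: [-0.003, 1.0, 0.018, -0.003]
wrist_force: [-0.8, -1.2, -0.2]
finger_gap: 0.0
clock: 1.82
tcp_pos: [0.4239, -0.2419, 0.0945]
orientation: [0.001, 1.0, 0.02, 0.0]
wrist_force: [-1.9, -0.3, 0.8]
finger_gap: -0.0001
tcp [ 0.4239 -0.2419  0.0945] yaw 2.2 F [-1.9 -0.3  0.8] t 1.8167 | units [ 0.08 -0.09  0.06] turn 0.004
```

```bash
python3 -m crank '{"travel": [[0.15,0,-0.08],[0.3,0,-0.16],[0.45,0,-0.24],[0.6,0,-0.32],[0.75,0,-0.38]], "turn": [0,0,0,0,0]}'; python3 - <<'E'
from workcell import *
import cv2
cv2.imwrite("pics/w2.png",read_camera("wrist")["image"][:,:,::-1])
E
```

```text
clock: 2.23
tcp_pos: [0.4533, -0.2402, 0.1093]
orientation: [0.0, 1.0, 0.019, 0.0]
wrist_force: [-1.0, -0.3, -0.2]
finger_gap: -0.0001
```

View pics/w2.png

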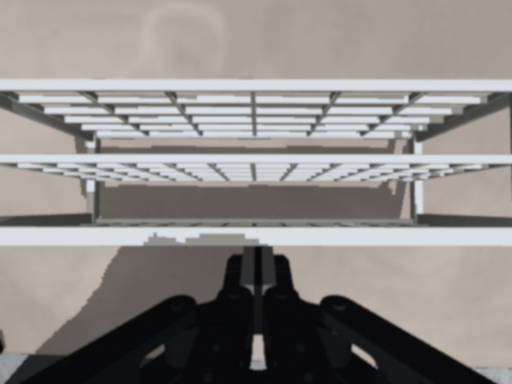

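The rack looks upright still, with no hole grid visible in front of its near bar (row ~245). I'll measure whether it slid or tipped before pushing more.

```bash
python3 - <<'E'
from h import *
from workcell import *
c=read_camera("wrist");np.savez("w2.npz",**c)
print((-c["R"].T@c["t"]).round(3))
for nm,uv,z in(("near top lower edge",(256,246),.108),("far top upper edge",(256,80),.108),("near bottom",(256,222),.005),("far bot",(256,135),.005)):
    print(nm,ray(c,uv,z).round(3))
print("end span at near",(ray(c,(95,222),.0)-ray(c,(415,222),.0))[1])
t=read_camera("top");cv2.imwrite("pics/t2.png",cv2.resize(t["image"][180:290,230:400,::-1],(680,440),interpolation=cv2.INTER_CUBIC))
np.savez("t2.npz",**t)
E
```

```text
[ 0.534 -0.237  0.253]
near top lower edge [ 0.462 -0.24   0.108]
far top upper edge [ 0.537 -0.237  0.108]
near bottom [ 0.431 -0.24   0.005]
far bot [ 0.501 -0.238  0.005]
end span at near 0.26185168023352323
```

View pics/t2.png

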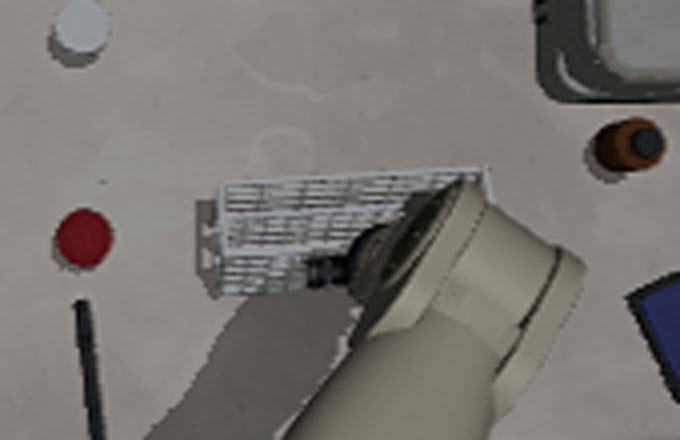

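The wrist rays put the far bottom edge still at x≈0.501 while the top moved ~35 mm. The top view shows the grids leaning too. It is tipping properly, so I continue.

```bash
python3 -m crank '{"travel": [[0.15,0,-0.06],[0.3,0,-0.12],[0.45,0,-0.18],[0.6,0,-0.22],[0.75,0,-0.26]], "turn": [0,0,0,0,0]}';python3 -m crank '{"travel": [[0.15,0,-0.02],[0.3,0,-0.04],[0.4,0,-0.06],[0.5,0,-0.06],[0.5,0,-0.06]], "turn": [0,0,0,0,0]}'; python3 -m crank '{"travel": [[0,0,-0.4],[0,0,-1.0],[0,0,-1.8],[0,0,-2.6],[0,0,-2.8]], "turn": [0,0,0,0,0]}'; python3 - <<'E'
from h import *
from workcell import *
c=read_camera("wrist");np.savez("w3.npz",**c)
cv2.imwrite("pics/w3.png",c["image"][:,:,::-1])
E
```

```text
clock: 2.8
tcp_pos: [0.4834, -0.2392, 0.1194]
orientation: [0.0, 1.0, 0.019, 0.0]
wrist_force: [0.4, -0.2, -0.2]
finger_gap: -0.0001
clock: 3.22
tcp_pos: [0.5033, -0.2383, 0.1215]
orientation: [0.0, 1.0, 0.02, 0.0]
wrist_force: [0.0, -0.4, 0.0]
finger_gap: -0.0
clock: 3.63
tcp_pos: [0.504, -0.2394, 0.2387]
orientation: [0.002, 1.0, 0.019, 0.003]
wrist_force: [0.8, -0.9, 1.3]
finger_gap: 0.0001
```

View pics/w3.png

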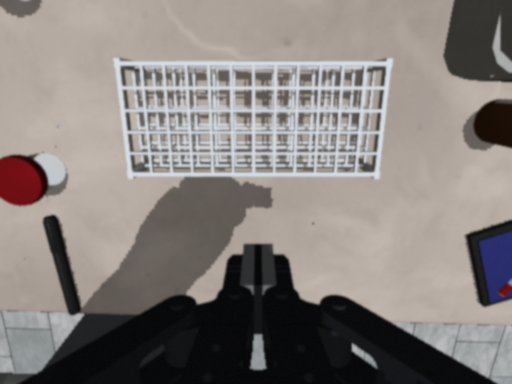

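```bash
python3 go.py .48 .08 .26 2;python3 go.py .64 .20 .26 -11
```

```text
tcp [ 0.5043 -0.2395  0.2384] yaw 2.2 F [ 1.1 -0.5  2.4] t 3.6833 | units [-0.29 -8.   -0.58] turn 0.004
tcp [ 0.5043 -0.2395  0.2384] yaw 2.2 F [ 1.1 -0.5  2.4] t 3.6833 | units [  3.82 -10.85  -0.57] turn 0.231
```

The wrist view shows the rack flat with its hole grid upward (cols 115–392, rows 60–178), and the cups, pen and bottle in place. Now I go towards the tray, stopping for a wrist look at its far face.

```bash
python3 -m crank '{"travel": [[0.3,-0.8,-0.3],[0.6,-1.7,-0.5],[0.9,-2.6,-0.6],[1.2,-3.5,-0.6],[1.5,-4.4,-0.6]], "turn": [0.04,0.08,0.12,0.17,0.22]}'; python3 go.py .59 .04 .27 -11
```

```text
clock: 4.1
tcp_pos: [0.5554, -0.0586, 0.2566]
orientation: [-0.0, 0.996, -0.092, -0.001]
wrist_force: [0.9, 0.0, 0.0]
finger_gap: -0.0
tcp [ 0.5554 -0.0586  0.2566] yaw -10.6 F [0.9 0.  0. ] t 4.1 | units [ 0.4  -2.58 -0.34] turn 0.007
```

```bash
python3 -m crank '{"travel": [[0.15,-0.8,-0.1],[0.3,-1.6,-0.2],[0.4,-2.2,-0.3],[0.4,-2.5,-0.3],[0.4,-2.5,-0.3]], "turn": [0,0,0,0,0]}'; python3 go.py .64 .20 .27 -11;  python3 - <<'E'
from h import *
from workcell import *
c=read_camera("wrist");np.savez("w4.npz",**c)
cv2.imwrite("pics/w4.png",c["image"][:,:,::-1])
for p in((.577,.213,.155),(.577,.213,.05)):print(proj(c,p))
print((-c["R"].T@c["t"]).round(3))
E
```

```text
clock: 4.52
tcp_pos: [0.5854, 0.0085, 0.2682]
orientation: [-0.011, 0.998, -0.067, -0.0]
wrist_force: [0.1, 0.0, -0.3]
finger_gap: -0.0002
tcp [0.5854 0.0085 0.2682] yaw -7.6 F [ 0.1  0.  -0.3] t 4.5167 | units [ 0.72 -4.93  0.06] turn 0.059
[ 23.58867169 228.83334133]
[ 86.42808334 191.5205081 ]
[ 0.665 -0.005  0.411]
```

View pics/w4.png

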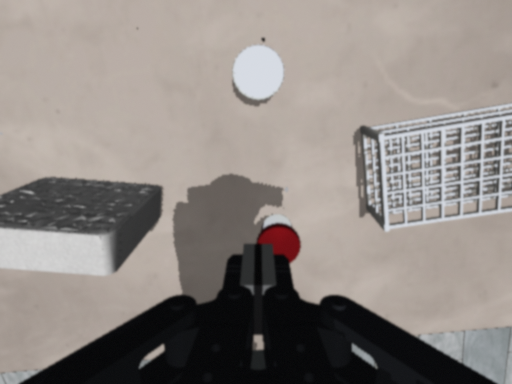

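Confirmed: the dark pitted well face of tray A (cols 0–160, rows 178–235) looks up-image, which is +x, away from the robot. I move beyond it.

```bash
python3 -m crank '{"travel": [[0,0,0]], "turn": [0]}'; python3 go.py .64 .20 .27 -11; python3 -c "
from workcell import *
print(get_state()['joint_pos'],get_state()['qvel'])"
```

```text
clock: 4.65
tcp_pos: [0.5849, 0.0067, 0.2686]
orientation: [-0.011, 0.998, -0.068, -0.0]
wrist_force: [-0.2, -0.5, 0.5]
finger_gap: -0.0
tcp [0.5849 0.0067 0.2686] yaw -7.8 F [-0.2 -0.5  0.5] t 4.65 | units [ 0.71 -4.98  0.07] turn 0.056
[-0.13712774  0.32676098  0.15538404  1.40159948  0.02185256  3.14060966] [-0.00927784 -0.00640504  0.00319593  0.00407979  0.00034156 -0.00052301]
```

The last joint has hit its limit (3.14), so I'll use the perpendicular yaw (79°), which is equivalent for closed fingers.

```bash
python3 -m crank '{"travel": [[0.2,-0.8,0],[0.4,-1.6,0],[0.6,-2.4,0],[0.75,-3.2,0],[0.95,-4.0,0]], "turn": [-0.12,-0.24,-0.36,-0.48,-0.6]}';python3 -m crank '{"travel": [[0,0,0],[0,0,0],[0,0,0],[0,0,0],[0,0,0]], "turn": [-0.12,-0.24,-0.36,-0.48,-0.6]}'; python3 go.py .645 .20 .27 79
```

```text
clock: 5.07
tcp_pos: [0.6449, 0.1604, 0.273]
orientation: [-0.01, 0.973, 0.232, 0.004]
wrist_force: [1.2, -0.2, 0.0]
finger_gap: -0.0
clock: 5.48
tcp_pos: [0.6446, 0.1593, 0.2726]
orientation: [-0.009, 0.861, 0.509, 0.006]
wrist_force: [-0.1, 0.3, 0.2]
finger_gap: -0.0001
tcp [0.6446 0.1593 0.2726] yaw 61.2 F [-0.1  0.3  0.2] t 5.4833 | units [ 0.89 -0.48  0.09] turn -0.31
```

```bash
python3 -m crank '{"travel": [[0.4,-0.2,0],[0.9,-0.5,0],[0.9,-0.5,0],[0.9,-0.5,0],[0.9,-0.5,0]], "turn": [-0.12,-0.24,-0.31,-0.31,-0.31]}'; python3 go.py .64 .201 .13 79; python3 - <<'E'
from h import *
from workcell import *
c=read_camera("wrist");np.savez("w5.npz",**c)
cv2.imwrite("pics/w5.png",c["image"][:,:,::-1])
E
```

```text
clock: 5.9
tcp_pos: [0.6447, 0.2008, 0.2737]
orientation: [-0.008, 0.774, 0.633, 0.008]
wrist_force: [-0.8, -0.1, -0.3]
finger_gap: 0.0004
tcp [0.6447 0.2008 0.2737] yaw 78.6 F [-0.8 -0.1 -0.3] t 5.9 | units [-0.09 -0.11  3.59] turn -0.007
```

View pics/w5.png

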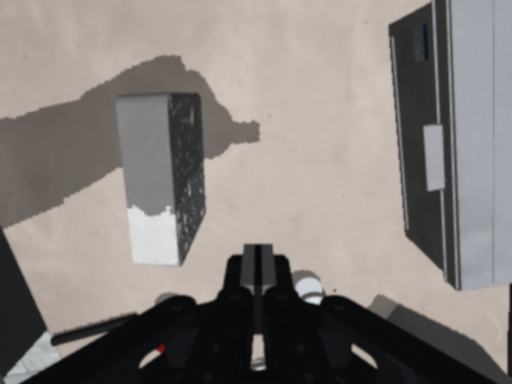

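The wrist view shows the tray top at cols 118–182, rows 95–265, with the pitted face to the right, facing the fingers. I'll refine the face's position from this view.

```bash
python3 - <<'E'
from h import *
c=dict(np.load("w5.npz"))
for uv in((118,95),(169,95),(181,265),(133,264)):print(uv,ray(c,uv,.155).round(3))
print((-c["R"].T@c["t"]).round(3))
E
python3 go.py .64 .205 .13 79
```

```text
(118, 95) [0.556 0.296 0.155]
(169, 95) [0.594 0.288 0.155]
(181, 265) [0.565 0.148 0.155]
(133, 264) [0.524 0.157 0.155]
[0.661 0.276 0.419]
tcp [0.6447 0.2006 0.2737] yaw 78.6 F [-0.5  0.  -0.4] t 5.95 | units [ 0.01 -0.13  3.59] turn -0.008
```

```bash
python3 -m crank '{"travel": [[0.05,0,0.9],[0.05,-0.1,1.8],[0.05,-0.2,2.7],[0.05,-0.2,3.5],[0.05,-0.2,3.55]], "turn": [0,0,0,0,0]}';python3 -m crank '{"travel": [[0,-0.2,0],[0,-0.4,0],[0,-0.6,0],[0,-0.8,0],[0,-0.95,0]], "turn": [0,0,0,0,0]}';python3 -m crank '{"travel": [[0,-0.12,0],[0,-0.24,0],[0,-0.36,0],[0,-0.48,-0.05],[0,-0.6,-0.1]], "turn": [0,0,0,0,0]}'; python3 go.py .57 .22 .13 79
```

```text
clock: 6.37
tcp_pos: [0.633, 0.2066, 0.1248]
orientation: [-0.011, 0.774, 0.633, 0.003]
wrist_force: [-1.0, -1.0, -0.8]
finger_gap: -0.0003
clock: 6.78
tcp_pos: [0.6003, 0.2165, 0.1345]
orientation: [-0.007, 0.773, 0.635, 0.01]
wrist_force: [0.1, 0.3, -1.1]
finger_gap: -0.0
clock: 7.2
tcp_pos: [0.5763, 0.2207, 0.1362]
orientation: [-0.008, 0.773, 0.635, 0.008]
wrist_force: [-0.7, 0.0, -0.3]
finger_gap: 0.0002
tcp [0.5763 0.2207 0.1362] yaw 78.8 F [-0.7  0.  -0.3] t 7.2 | units [-0.05 -0.15  0.15] turn -0.004
```

```bash
python3 -m crank '{"travel": [[0,-0.12,-0.04],[0,-0.24,-0.08],[0,-0.36,-0.1],[0,-0.48,-0.12],[0,-0.6,-0.14]], "turn": [0,0,0,0,0]}'; python3 - <<'E'
from h import *
from workcell import *
c=read_camera("wrist");t=read_camera("top")
cv2.imwrite("pics/w6.png",np.hstack([cv2.resize(c["image"],(400,300)),cv2.resize(t["image"][150:270,100:260],(400,300))])[:,:,::-1])
E
```

```text
clock: 7.62
tcp_pos: [0.5527, 0.2252, 0.1419]
orientation: [-0.008, 0.773, 0.635, 0.008]
wrist_force: [-1.2, 0.6, 0.3]
finger_gap: -0.0001
```

View pics/w6.png

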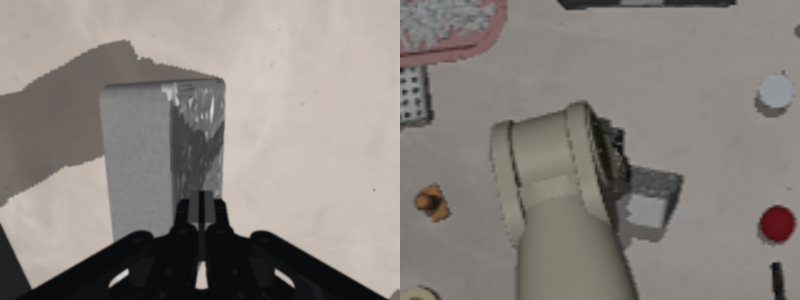

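The wrist view shows the tray leaning away from the fingers, with its wells beginning to face up; it hasn't fallen yet. I push a bit further.

```bash
python3 -m crank '{"travel": [[0,-0.12,-0.03],[0,-0.24,-0.05],[0,-0.36,-0.06],[0,-0.48,-0.07],[0,-0.6,-0.08]], "turn": [0,0,0,0,0]}';python3 -m crank '{"travel": [[0,0,0],[0,0,0],[0,0,-0.4],[0,0,-1.2],[0,0,-2.0]], "turn": [0,0,0,0,0]}'; python3 - <<'E'
from h import *
from workcell import *
c=read_camera("wrist");t=read_camera("top")
cv2.imwrite("pics/w7.png",np.hstack([cv2.resize(c["image"],(400,300)),cv2.resize(t["image"][150:270,100:260],(400,300))])[:,:,::-1])
E
python3 go.py .52 .0 .3 40
```

```text
clock: 8.13
tcp_pos: [0.5291, 0.2298, 0.1451]
orientation: [-0.008, 0.773, 0.635, 0.008]
wrist_force: [-0.2, 0.3, -0.4]
finger_gap: 0.0002
clock: 8.55
tcp_pos: [0.5286, 0.2276, 0.2246]
orientation: [-0.008, 0.773, 0.634, 0.006]
wrist_force: [0.5, 0.3, 1.0]
finger_gap: 0.0003
tcp [0.5326 0.2286 0.2308] yaw 78.8 F [-0.4 -0.6  0.6] t 8.65 | units [-5.62  0.82 -1.87] turn 0.677
```

View pics/w7.png

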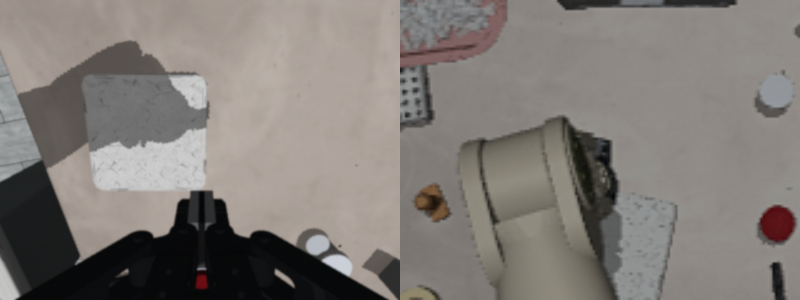

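The tray is flat with its pitted face up. I clear the arm and do a final top-view check.

```bash
python3 -m crank '{"travel": [[-0.5,0,-0.7],[-1.3,0,-1.2],[-2.2,0,-1.7],[-3.1,0,-1.8],[-4.0,0,-1.8]], "turn": [0,0,0,0,0]}'; python3 -m crank '{"travel": [[-0.8,0,0],[-1.6,0,0],[-2.4,0,0],[-3.0,0,0],[-3.0,0,0]], "turn": [0,0,0,0,0]}';python3 - <<'E'
from h import *
from workcell import *
t=read_camera("top");s=read_camera("scene")
c0=dict(np.load("top0.npz"))
np.savez("tf.npz",**t)
cv2.imwrite("pics/end.png",np.vstack([cv2.resize(t["image"][130:290,90:410],(640,320)),cv2.resize(s["image"][110:290,150:400],(389,280))@np.eye(3) if 0 else cv2.copyMakeBorder(cv2.resize(s["image"][110:290,150:400],(389,280)),0,0,0,251,0)])[:,:,::-1])
d=cv2.absdiff(t["image"],c0["image"]).max(2)
for n,(u,v) in dict(near=(251,240),far=(250,187),bottle=(387,216),stamp=(112,231),B=(278,140)).items():
    r=9 if n!="B" else 20;print(n,"mean diff",d[v-r:v+r,u-r:u+r].mean().round(1))
E
python3 go.py .5 0 .3 79
```

```text
clock: 9.07
tcp_pos: [0.4989, 0.0681, 0.2952]
orientation: [-0.006, 0.773, 0.635, 0.009]
wrist_force: [0.4, -0.6, -0.6]
finger_gap: -0.0
clock: 9.48
tcp_pos: [0.4743, -0.0519, 0.2903]
orientation: [-0.007, 0.774, 0.633, 0.007]
wrist_force: [0.6, 0.2, 0.3]
finger_gap: 0.0002
near mean diff 15.5
far mean diff 1.1
bottle mean diff 2.2
stamp mean diff 1.4
B mean diff 1.1
tcp [ 0.4748 -0.049   0.2905] yaw 78.6 F [0.3 1.  0.6] t 9.5833 | units [ 1.33  0.38 -0.21] turn -0.006
```

No more pictures can be viewed, so I finish numerically. The near cup's difference is probably the arm's occlusion or shadow; I'll check it by the red lid's centroid.

```bash
python3 -m crank '{"travel": [[-0.8,0,0],[-1.6,0,0],[-2.4,0,0],[-3.2,0,0],[-4.0,0,0]], "turn": [0,0,0,0,0]}'; python3 - <<'E'
from h import *
from workcell import *
t=read_camera("top");s=read_camera("scene")
for nm,a,z0,b in(("top",t,"top0.npz",(235,225,268,256)),("scene",s,"scene0.npz",(265,215,305,250))):
    for c in(dict(np.load(z0)),a):
        h=cv2.cvtColor(c["image"],cv2.COLOR_RGB2HSV)[b[1]:b[3],b[0]:b[2]]
        m=((h[...,1]>120)&((h[...,0]<10)|(h[...,0]>170)))
        y,x=np.nonzero(m);print(nm,"red px",len(x),"ctr",(x.mean()+b[0]).round(1),(y.mean()+b[1]).round(1))
h=cv2.cvtColor(t["image"],cv2.COLOR_RGB2HSV);m=np.zeros(h.shape[:2],np.uint8)
m[205:290,150:225]=(h[...,1]<12)[205:290,150:225];m=cv2.morphologyEx(m,cv2.MORPH_OPEN,np.ones((3,3)));m=cv2.morphologyEx(m,cv2.MORPH_CLOSE,np.ones((7,7)))
k=max(cv2.findContours(m,0,2)[0],key=cv2.contourArea);r=cv2.boxPoints(cv2.minAreaRect(k))
P=np.array([ray(t,q,.042) for q in r]);print("tray",P[:,:2].round(3).tolist(),P.mean(0).round(3),[np.linalg.norm(P[i]-P[i-1]).round(3) for i in(1,2)])
c0=dict(np.load("top0.npz"));d=cv2.absdiff(t["image"],c0["image"]).max(2)
for n,(u,v) in dict(far=(250,187),bottle=(387,216),stamp=(112,231)).items():print(n,d[v-9:v+9,u-9:u+9].mean().round(1))
w=dict(np.load("w3.npz"))
P=np.array([ray(w,q,.072) for q in((115,60),(392,60),(380,178),(128,178))]);print("rack",P[:,:2].round(3).tolist(),P.mean(0).round(3))
E
```

```text
clock: 10.0
tcp_pos: [0.444, -0.2052, 0.2871]
orientation: [-0.008, 0.772, 0.635, 0.008]
wrist_force: [0.8, 0.3, -0.0]
finger_gap: 0.0002
top red px 148 ctr 250.6 239.1
top red px 148 ctr 250.6 239.1
scene red px 132 ctr 283.6 229.2
scene red px 130 ctr 283.6 229.1
tray [[0.398, 0.329], [0.551, 0.3], [0.519, 0.148], [0.366, 0.179]] [0.458 0.239 0.042] [np.float64(0.156), np.float64(0.156)]
far 2.9
bottle 2.8
stamp 2.6
rack [[0.602, -0.113], [0.611, -0.353], [0.506, -0.358], [0.497, -0.116]] [ 0.554 -0.235  0.072]
```

```bash
python3 -m crank '{"travel": [[0,0,0],[0,0,0],[0,0,0],[0,0,0],[0,0,0]], "turn": [0,0,0,0,0]}'; python3 -c "
from workcell import *
print(hand_in())"
```

```text
clock: 10.52
tcp_pos: [0.444, -0.204, 0.2874]
orientation: [-0.008, 0.772, 0.635, 0.008]
wrist_force: [-0.0, -0.1, -0.4]
finger_gap: -0.0
the job is handed in; nothing more can be done
None
```

I tipped both pieces over with light pushes from closed fingertips and handed the job in at 10.5 s of the 43 s allowed. The rack went first, pushed away from the robot. Then I pushed the leftmost foam tray from its far side, after the wrist camera showed that its pitted face looked away from the robot. Wrist force readings at the end of each move stayed within about 2 N.

**Final checks:**
- **Rack:** it lies flat with the holes up. Its centre is at about (0.554, -0.235), and its base edge stayed where it pivoted.
- **Tray:** it lies flat with the wells up. It measures 156 x 156 mm from above, is centred at about (0.458, 0.239), and did not slide.
- **Cups, bottle and stamp:** none of them moved. The near cup first showed a raised image difference (15.5) with the arm above it. With the arm clear, its red lid was at the same pixels as at the start.

**What didn't go as planned:**
- **Last-joint limit:** the last joint reached the end of its range (3.14 rad) on the way to the tray. I turned the gripper to a perpendicular angle and carried on. That left the tool tilted by about 1 degree.
- **Picture limit:** I hit the 12-picture limit, so the very last check was done from camera measurements only.

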